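# Pack the celadon sake set

### The arm

A 6-joint arm with a two-finger parallel gripper is mounted at the origin on the work surface. World frame = base frame: x ahead of the robot, y to its left, z up, the work surface at z = 0. Lengths are in m, angles in degrees, forces in N, time in s.
With the tool pointing down it reaches from about 0.25 to 0.85 m from the base axis. Payload 12.5 kg.
Tool frame: the origin (TCP) lies on the centre line of the jaws, within the pads' length; the fingertips stand 17 mm ahead of it and the grasp point (between the pads) lies 2 mm behind it; z points along the fingers, y is the line along which they close (so a half turn about z gives the same grasp; the last joint's range is limited). The gripper opens to 93 mm and grips with 3 to 60 N. Pads are 15 mm wide; open, the fingers measure 128 mm over their backs; the gripper's body (75 mm by 188 mm) begins 65 mm behind the grasp point.
Start: joints at [-69.706, 20.094, 94.641, -0, 65.266, -4.847], TCP at [0.234, -0.498, 0.236] pointing down, gripper open.
Joint ranges: [-157.81, 157.81], [-45, 120.19], [0.68, 151.7], [-89.99, 269.99], [4.06, 180], [-164.3, 164.3]. Speed limits (degrees/s): [127.2, 127.2, 159.86, 180, 180, 180].

### API

Orientations are given as [roll, pitch, yaw] about the fixed x, y, z axes, in that order (R = Rz(yaw) Ry(pitch) Rx(roll)).
In Python, from rig import robot gives the robot as it stands. Calls block until the motion is done:
- robot.move_pose(position, orientation): joint-space move of the TCP to a pose.
- robot.move_l(position, velocity=0.15, rotation=None, max_force=None): straight line of the TCP; rotation=None keeps the orientation; velocity is the mean speed in m/s. With max_force (N) it stops when the force on the tool has changed by that much, and returns True; else False.
- robot.goto_joints(angles): joint-space move.
- robot.gripper_open() and robot.close(newtons=None): open the fingers fully, or close them until they stop; newtons is the grip in N (None keeps the last).
- robot.sleep(seconds).
- robot.solve_ik(position, orientation): joint angles nearest the present ones, or None.
- robot.capture(name): name is "side" or "top" or "wrist"; returns (picture, depth): 420x560x3 uint8, blue, green, red; 420x560 float32, m along the optical axis (not along the pixel's ray), 0 where there is no reading.
- robot.camera_params(name): a dict with "fx", "fy", "cx", "cy" (pixels), "k1" (the pictures are not rectified: a ray, as slopes to the right and down, at radius r is drawn at 1 + k1 r^2 times it, then the intrinsics apply), "xyz" and "rotation" of the camera in the world; the wrist camera has in their place "mount" (4x4, takes a point from camera to tool coordinates, whose origin is the TCP and whose axes are the flange's). Camera axes: x right, y down, z forward; pixel columns grow to the right and rows downward; lengths in m; the calibration is good to about 2 mm. A picture is of the moment at which its call begins: read the wrist's pose just before it. camera_params takes no time and is no camera call.
A pose or a line that the arm cannot do raises robot.IKError and nothing moves.
- robot.sign_off(): hands the job in; it is judged then, once.
Trained networks look in the newest picture that a camera, given by its name, has taken for a name from the list of things; names that differ only in an ending like _2 or _b are one class to them, and where a whole thing is asked for, a point or a joint stands for the part that bears it (a point fixed in the world has none). Each returns a list of dicts, best first, with "confidence" (0 to 1); they miss things now and then, are a little off and sometimes report something else, mostly with a low value. They report only what shows in the picture. A call takes as long as a camera call.
- robot.look_for(camera, thing): "at" ([x, y, z] in m, in the coordinates of the camera as it stood for that picture, good to about 4 mm: the middle of the surface that is visible of it).
- robot.trace(camera, thing): "pixels" (420x560 bool, what is visible of it).
- robot.spot_point(camera, thing): "at" ([x, y, z] in m, in the coordinates of the camera as it stood for that picture, good to about 4 mm: a listed point, or the origin of a listed thing).
Readings, each from a call of its own:
- robot.get_time_s(): time.
- robot.get_q(): joint angles.
- robot.get_qd(): joint speeds.
- robot.get_joint_torque(): joint torques, N m.
- robot.get_ee_pos(): TCP position.
- robot.get_orientation(): TCP orientation.
- robot.get_contact_force(): force on the tool from outside, world axes, zero at the start.
- robot.get_moment(): the same for the moment, N m.
- robot.get_gripper_width(): finger opening in m.
- robot.get_finger_force(): force on a finger pad.
Only numpy, scipy, OpenCV 4.12 (cv2) and the standard library are available. Lean on these libraries where they do the work, as an engineer would, in place of code of your own. Each camera call takes 0.05 s, during which the arm holds its last target. There are 200 camera calls.

### The job

Pack the plain pale-green sake set into the wooden tray: stand the flask upright in the smaller round recess and the largest plain green cup upright in the larger one, then nest the middle green cup inside the large cup and the smallest inside the middle one. This is finished pottery, so set every piece down gently, do not drop it or knock it over. Leave the two brown pieces and the green cup with the brown rim standing where they are.

Things in the scene. Friction and masses are not known exactly. Their poses are not given: they have to be found in the camera images.
- cup_large: The largest of the three plain pale-green (celadon) cups, loose, about 0.15 kg. Outside diameter 68 mm over its straight upper part (from 24 mm up to the rim at 46 mm), tapering below to a foot 52 mm across. Inside diameter 61 mm; inner floor 12 mm above its underside. Origin: centre of its underside; z up.
- cup_middle: The middle plain pale-green cup, loose, about 0.10 kg. Outside diameter 49 mm over its straight upper part (22 mm up to the rim at 50 mm), tapering to a foot 34 mm across. Inside diameter 42 mm; inner floor 12 mm above its underside. Nested in the large cup, its rim stands 16 mm above the large cup's. Origin: centre of its underside; z up.
- cup_small: The smallest plain pale-green cup, loose, about 0.06 kg. Outside diameter 29 mm over its straight upper part (16 mm up to the rim at 54 mm), tapering to a foot 20 mm across. Nested in the middle cup, its rim stands 16 mm above the middle cup's. Origin: centre of its underside; z up.
- flask: The plain pale-green sake flask, loose, about 0.28 kg, 122 mm tall: foot 48 mm across, belly 62 mm across at 32 mm height, a straight round neck 22 mm across from 78 to 108 mm height (the place to grip it), lip 30 mm across at the top. Origin: centre of its underside; z up.
- rimmed_cup: Look-alike, loose: a pale-green cup of exactly the large cup's shape and size (68 mm across, 46 mm tall), but with a dark brown rim 9 mm deep. Not part of the set. Origin: centre of its underside; z up.
- brown_cup: Look-alike, loose: a cup of the middle cup's shape and size (49 mm across, 50 mm tall), dark brown all over. Not part of the set. Origin: centre of its underside; z up.
- brown_flask: Look-alike, loose: a flask of the same shape and size as the pale-green one (122 mm tall, belly 62 mm), dark brown all over. Not part of the set. Origin: centre of its underside; z up.
- tray: Low open wooden packing tray, fixed, 266 mm along its x axis, 136 mm along its y axis, walls 45 mm high and 6 mm thick, floor 6 mm thick. A partition 39 mm high across its middle makes two bays of 124 x 124 mm, each filled by a cork insert. Which bay holds which insert, and the tray's side of the table, vary. Origin: centre of its underside; z up.
- cup_insert: Square cork insert, fixed, lying in one bay of the tray: 122 x 122 mm, 22 mm thick, with the larger round recess, 80 mm across and 10 mm deep, in its centre, its floor dark blue (12 mm above the insert's underside). Origin: centre of its underside, on the axis of the recess, 6 mm above the table; z up, x and y along the tray's.
- flask_insert: Square cork insert, fixed, lying in the other bay of the tray: 122 x 122 mm, 22 mm thick, with the smaller round recess, 62 mm across and 10 mm deep, in its centre, its floor dark blue (12 mm above the insert's underside). Origin: centre of its underside, on the axis of the recess, 6 mm above the table; z up, x and y along the tray's.

How it is judged:
By the outcome, as a careful person would: the job done as asked, in the order asked, and still so for the second after the job is handed in, with the robot touching nothing.
It also fails if it takes over 102 s, if anything falls off the work surface, if the arm or the gripper's body presses on something with over 40 N, if the wrist force passes 120 N, or if a joint passes its speed limit or range.

## Working session

There is one attempt and no reset: what is moved stays moved. The work goes in short steps, each a Python script; the robot and the scene stay as the last script left them, time stands still between calls to the robot, and variables do not carry over. Pictures are saved under pics/ and viewed, at most 14 in all, crops included, and the job is handed in when it is done.

```bash
mkdir -p pics; ls
python3 - <<'E'
from rig import robot
import cv2,numpy as np
for n in ("top","side"):
    p,d=robot.capture(n); cv2.imwrite(f"pics/{n}0.png",p); np.save(f"pics/{n}0.npy",d)
    c=robot.camera_params(n); print(n,c)
    for t in ["cup_large","cup_middle","cup_small","flask","rimmed_cup","brown_cup","brown_flask","tray","cup_insert","flask_insert"]:
        for r in robot.spot_point(n,t)[:2]:
            R=np.array(c["rotation"])
            if R.shape!=(3,3):
                from scipy.spatial.transform import Rotation as Ro
                R=Ro.from_euler("xyz",R,degrees=True).as_matrix()
            print(t,round(r["confidence"],2),np.round(np.array(c["xyz"])+R@np.array(r["at"]),3))
print(robot.camera_params("wrist"),robot.get_time_s())
E
```

```text
pics
top {'fx': 396.25506591374733, 'fy': 396.25506591374733, 'cx': 288.50002368100377, 'cy': 213.12157682624834, 'k1': -0.11450815397712563, 'xyz': array([ 0.50694303, -0.01176358,  0.95802024]), 'rotation': array([-176.981443  ,   -0.65404156,  -90.26609281])}
cup_large 0.84 [ 0.669 -0.006 -0.005]
cup_small 0.65 [0.555 0.123 0.   ]
flask 0.72 [0.445 0.012 0.007]
flask 0.59 [ 0.531  0.297 -0.004]
rimmed_cup 0.6 [ 0.447 -0.119  0.001]
rimmed_cup 0.49 [0.444 0.009 0.003]
brown_cup 0.57 [ 0.677  0.128 -0.002]
brown_flask 0.74 [ 0.559 -0.116 -0.003]
tray 0.83 [ 0.536  0.302 -0.002]
cup_insert 0.61 [0.469 0.297 0.005]
cup_insert 0.26 [0.446 0.012 0.004]
flask_insert 0.59 [0.594 0.301 0.009]
side {'fx': 480.6554293386096, 'fy': 480.6554293386096, 'cx': 284.5642633515655, 'cy': 210.65528861737104, 'k1': -0.07735123830224504, 'xyz': array([0.43546527, 0.86842299, 0.60577861]), 'rotation': array([-121.08456671,    0.50069159, -172.49876575])}
cup_large 0.64 [ 0.666 -0.004  0.002]
cup_large 0.39 [0.533 0.297 0.003]
cup_middle 0.65 [ 0.664 -0.123  0.002]
cup_middle 0.47 [ 0.667 -0.005  0.002]
cup_small 0.76 [0.555 0.121 0.001]
flask 0.62 [0.442 0.004 0.003]
rimmed_cup 0.58 [ 0.451 -0.117  0.003]
rimmed_cup 0.51 [ 0.665 -0.123  0.004]
brown_cup 0.7 [ 0.674  0.129 -0.004]
brown_flask 0.68 [ 0.56  -0.123  0.   ]
tray 0.61 [ 0.564 -0.123  0.006]
tray 0.59 [0.534 0.299 0.005]
cup_insert 0.56 [0.468 0.296 0.006]
flask_insert 0.71 [0.6   0.298 0.011]
{'fx': 320.91074461215624, 'fy': 320.91074461215624, 'cx': 279.86955051641314, 'cy': 204.85887838192616, 'k1': 0.019571703005190698, 'mount': array([[ 8.35620137e-04, -9.63349784e-01, -2.68247079e-01,
         7.26997336e-02],
       [ 9.99998760e-01,  4.46835646e-04,  1.51039884e-03,
         5.36977028e-04],
       [-1.33518004e-03, -2.68248008e-01,  9.63348962e-01,
        -1.49098343e-01],
       [ 0.00000000e+00,  0.00000000e+00,  0.00000000e+00,
         1.00000000e+00]])} 1.1
```

View pics/top0.png

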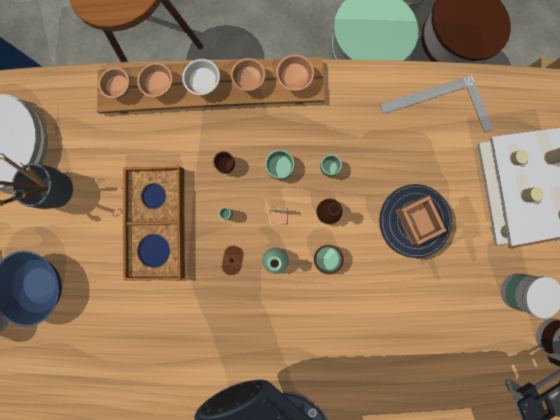

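View pics/side0.png

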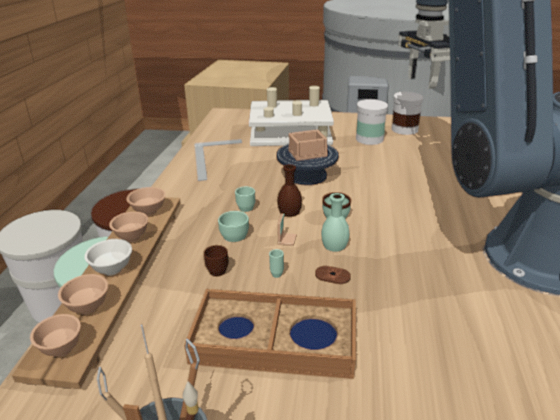

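The top picture shows the large cup at (280,165), middle cup (331,165), small cup (226,214) and flask (275,260). The rimmed cup is at (329,259), brown flask (329,211) and brown cup (224,162). The tray is at the left, with the larger recess at (154,251) and the smaller at (153,196). The side picture confirms this layout and shows tools in a pot behind the tray.

```bash
cat > h.py <<'E'
from rig import robot
import numpy as np, cv2
from scipy.spatial.transform import Rotation as Ro
from scipy.optimize import least_squares
def T(pos,rpy):
    M=np.eye(4); M[:3,:3]=Ro.from_euler("xyz",rpy,degrees=True).as_matrix(); M[:3,3]=pos; return M
def rays(c):
    K=np.array([[c["fx"],0,c["cx"]],[0,c["fy"],c["cy"]],[0,0,1]])
    u,v=np.meshgrid(np.arange(560.),np.arange(420.))
    p=cv2.undistortPoints(np.stack([u,v],-1).reshape(-1,1,2),K,np.array([c["k1"],0,0,0.]))
    return np.concatenate([p.reshape(420,560,2),np.ones((420,560,1))],-1)
def view(n):
    c=robot.camera_params(n)
    M=T(robot.get_ee_pos(),robot.get_orientation())@c["mount"] if n=="wrist" else T(c["xyz"],c["rotation"])
    p,d=robot.capture(n)
    return p,cloud(c,M,d),rays(c)@M[:3,:3].T,M[:3,3]
def cloud(c,M,d):
    X=rays(c)*d[...,None]@M[:3,:3].T+M[:3,3]; X[d==0]=np.nan; return X
def ring(X,xy,h,r,band=.006):
    """circle through the rim points of a thing of height h, mid-wall rim radius r, near xy"""
    m=(abs(X[...,2]-h)<band)&(np.hypot(X[...,0]-xy[0],X[...,1]-xy[1])<r+.022)
    P=X[m][:,:2]
    if len(P)<15: return None
    s=least_squares(lambda q:np.hypot(*(P-q[:2]).T)-q[2],[*np.median(P,axis=0),r],loss="soft_l1",f_scale=.002)
    return np.round(s.x,4),len(P),round(float(np.median(X[m][:,2])),4)
THINGS=dict(cup_large=((.667,-.005),.046,.032),cup_middle=((.665,-.123),.050,.023),cup_small=((.555,.122),.054,.0125),
 flask=((.444,.008),.122,.012),rimmed_cup=((.449,-.118),.046,.032),brown_cup=((.675,.128),.05,.023),brown_flask=((.56,-.12),.122,.012))
def blue(p,D,o,z=.018):
    """recess floors: centre, radius and count of dark-blue blobs on plane z"""
    b,g,r=[p[...,i].astype(int) for i in range(3)]
    m=((b>r+30)&(b>g+20)).astype(np.uint8)
    P=o+D*((z-o[2])/D[...,2])[...,None]
    n,L=cv2.connectedComponents(m); out=[]
    for i in range(1,n):
        k=L==i
        if k.sum()>200:
            q=P[k][:,:2]; out.append((np.round((q.max(0)+q.min(0))/2,4),np.round(np.ptp(q,axis=0),4),int(k.sum())))
    return out
E
python3 - <<'E'
from h import *
print(robot.get_orientation(),robot.get_q())
for n in ("top","side"):
    c=robot.camera_params(n); X=cloud(c,T(c["xyz"],c["rotation"]),np.load(f"pics/{n}0.npy"))
    for k,v in THINGS.items(): print(n,k,ring(X,*v))
    for y in np.arange(.36,.52,.02):
        m=(X[...,0]>.35)&(X[...,0]<.75)&(abs(X[...,1]-y)<.01)
        print(round(y,2),np.round(np.nanmax(X[m][:,2]),3),end='; ')
    for nm,(x,y) in dict(card=(.556,0),tool=(.445,.11)).items():
        m=(np.hypot(X[...,0]-x,X[...,1]-y)<.045)&(X[...,2]>.006)
        if m.sum(): print(nm,np.nanmin(X[m],axis=0),np.nanmax(X[m],axis=0))
    if n=="top": print(blue(cv2.imread("pics/top0.png"),rays(c)@T(c["xyz"],c["rotation"])[:3,:3].T,np.array(c["xyz"])))
yaw0=robot.get_orientation()[2]
for yaw in (-180,-135,-90,-45,0,45,90,135):
    print(yaw,[None if (q:=robot.solve_ik(p,[180,0,yaw])) is None else np.round(q[[0,5]] if hasattr(q,'shape') else [q[0],q[5]]) for p in ([.53,.3,.3],[.47,.3,.06],[.666,-.005,.05],[.444,.008,.1])])
E
```

```text
[-1.79999520e+02 -1.91504809e-03  2.51411163e+01] [-6.97074841e+01  2.00960425e+01  9.46407633e+01  2.05627255e-03
  6.52638347e+01 -4.84946080e+00]
top cup_large (array([ 0.6695, -0.0015,  0.0321]), 146, 0.0452)
top cup_middle (array([ 0.6677, -0.1215,  0.0226]), 108, 0.0494)
top cup_small (array([0.5548, 0.125 , 0.013 ]), 51, 0.0533)
top flask (array([0.446 , 0.0091, 0.01  ]), 147, 0.1216)
top rimmed_cup (array([ 0.4486, -0.1141,  0.0316]), 171, 0.046)
top brown_cup (array([0.6758, 0.1294, 0.0228]), 112, 0.0494)
top brown_flask (array([ 0.5594, -0.1173,  0.0104]), 157, 0.1216)
0.36 0.049; 0.38 0.005; 0.4 0.006; 0.42 0.005; 0.44 0.005; 0.46 0.006; 0.48 0.006; 0.5 0.222; 0.52 0.226; card [ 0.53335243 -0.01685551  0.00600429] [0.56656993 0.02164322 0.05998187]
tool [0.41166511 0.09120355 0.0060211 ] [0.47871604 0.13950515 0.01094353]
[(array([0.9766, 0.6877]), array([0.0654, 0.1188]), 410), (array([0.6003, 0.3019]), array([0.0556, 0.0519]), 397), (array([0.4684, 0.2993]), array([0.074 , 0.0687]), 718), (array([0.371 , 0.6242]), array([0.1828, 0.1623]), 1841)]
side cup_large (array([ 0
[... 650 characters left out ...]
30056 0.14036075 0.01071291]
-180 [array([ 25., -65.]), array([ 28., -62.]), array([ -4., -94.]), array([ -5., -95.])]
-135 [array([  25., -110.]), array([  28., -107.]), array([  -4., -139.]), array([  -5., -140.])]
-90 [array([  25., -155.]), array([  28., -152.]), None, None]
-45 [array([ 25., 160.]), array([ 28., 163.]), array([ -4., 131.]), array([ -5., 130.])]
0 [array([ 25., 115.]), array([ 28., 118.]), array([-4., 86.]), array([-5., 85.])]
45 [array([25., 70.]), array([28., 73.]), array([-4., 41.]), array([-5., 40.])]
90 [array([25., 25.]), array([28., 28.]), array([-4., -4.]), array([-5., -5.])]
135 [array([ 25., -20.]), array([ 28., -17.]), array([ -4., -49.]), array([ -5., -50.])]
```

```bash
cat >> h.py <<'E'
O=[180,0,45]
def pick(name,tcp,grip,clear=.075,lift=.09):
    xy,h,r=THINGS[name]
    robot.move_pose([*xy,h+clear],O); p,X,D,o=view("wrist"); cv2.imwrite(f"pics/pick_{name}.png",p)
    f=ring(X,xy,h,r); print(name,"wrist",f,"prior",xy)
    if f and np.hypot(*(f[0][:2]-xy))<.006: xy=(f[0][:2]+xy)/2 
    robot.move_l([*xy,tcp+.012],.12); hit=robot.move_l([*xy,tcp],.05,max_force=6)
    robot.close(grip); print("hit",hit,"width",robot.get_gripper_width(),"pad",robot.get_finger_force())
    robot.move_l([*xy,tcp+.01],.05); robot.move_l([*xy,tcp+lift],.15)
    print("lifted width",robot.get_gripper_width(),robot.get_contact_force(),robot.get_time_s())
def place(xy,tcp,base,carry=.09,back=.1):
    """base: expected world height of the underside when standing"""
    z=tcp+base
    robot.move_pose([*xy,tcp+carry],O); robot.move_l([*xy,z+.010],.10)
    hit=robot.move_l([*xy,z-.003],.02,max_force=3)
    print("hit",hit,"z err",robot.get_ee_pos()[2]-z,robot.get_contact_force())
    robot.gripper_open(); robot.move_l([*xy,z+.03],.08); robot.move_l([*xy,z+back],.2); print(robot.get_time_s())
E
sed -i 's/cup_large=((.667,-.005)/cup_large=((.6696,-.0018)/;s/cup_middle=((.665,-.123)/cup_middle=((.6677,-.1218)/;s/cup_small=((.555,.122)/cup_small=((.5551,.1245)/;s/flask=((.444,.008)/flask=((.4458,.0094)/' h.py
python3 - <<'E'
from h import *
robot.move_pose([.48,.25,.26],O); p,X,D,o=view("wrist"); cv2.imwrite("pics/tray.png",p)
print(o,blue(p,D,o),robot.get_time_s())
m=(X[...,2]>.043)&(X[...,2]<.05)&(X[...,1]>.2)&(X[...,1]<.4)
print(cv2.minAreaRect(X[m][:,:2].astype(np.float32)*1000))
pick("flask",.091,15)
E
```

```text
[0.53162073 0.30082671 0.40904863] [(array([0.3779, 0.5656]), array([0.0955, 0.0491]), 2088), (array([0.5993, 0.2963]), array([0.0576, 0.0567]), 2137), (array([0.4681, 0.2932]), array([0.0757, 0.072 ]), 2901)] 3.925
((533.5846557617188, 295.88507080078125), (266.2565612792969, 137.0304718017578), 0.90789794921875)
flask wrist (array([0.446 , 0.0069, 0.0104]), 1239, 0.1223) prior (0.4458, 0.0094)
hit False width 0.028854931487797296 pad 14.917635013262043
lifted width 0.028913097927521367 [-0.9437067  -0.04389686 -2.74567639] 8.3417
```

View pics/tray.png

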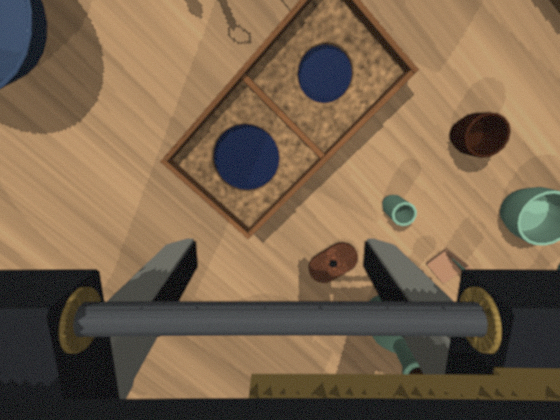

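The tray picture shows both recesses clearly, the larger at (246,157) and the smaller at (325,73). The flask's grip width of 29 mm is larger than its 22 mm neck, so I'm checking the grasp.

Run:
```python
from h import *
p,X,D,o=view("side"); print(robot.get_ee_pos())
cv2.imwrite("pics/hold.png",cv2.resize(p[60:300,200:480],None,fx=2.4,fy=2.4))
```

```text
[0.44529159 0.00819666 0.17998844]
```

View pics/hold.png

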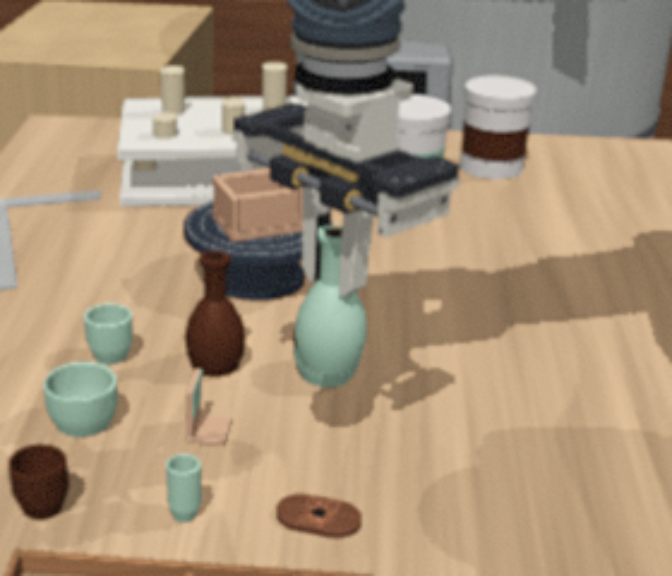

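View pics/pick_flask.png

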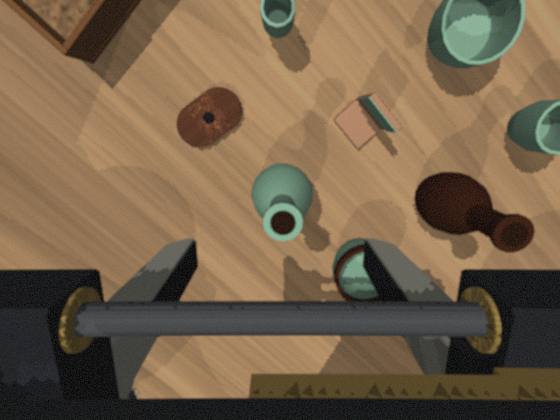

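The side view shows the flask hanging upright at (330,310) between the fingers, held securely. Next I place it.

Run:
```python
from h import *
place((.5994,.2982),.091,.018,carry=.10,back=.1)
p,X,D,o=view("side"); cv2.imwrite("pics/fl.png",cv2.resize(p[200:400,160:400],None,fx=2.5,fy=2.5))
print(ring(X,(.5994,.2982),.14,.012)); p,X,D,o=view("top");print(ring(X,(.5994,.2982),.14,.012))
```

```text
hit True z err 7.910318808881933e-05 [1.80019248 0.43067327 4.71789375]
13.175
(array([0.6001, 0.3014, 0.0111]), 235, 0.1413)
(array([0.6008, 0.3006, 0.0107]), 162, 0.1401)
```

View pics/fl.png

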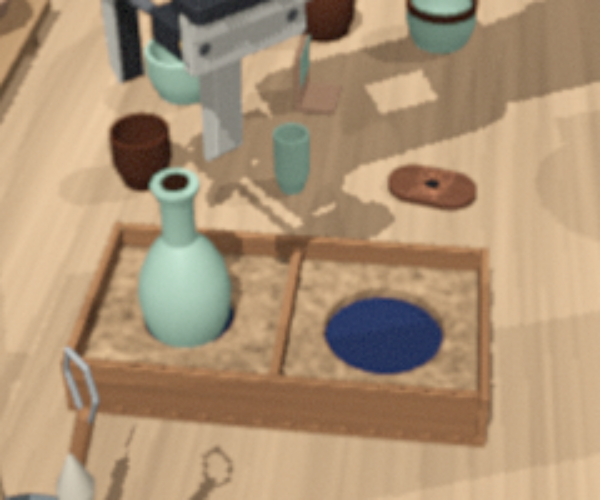

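The flask stands upright and seated in the smaller recess at (187,265). Next is the large cup.

Run:
```python
from h import *
pick("cup_large",.033,12,clear=.10,lift=.10)
robot.move_pose([.46,.14,.14],O)
place((.4684,.2958),.033,.018,carry=.09,back=.12)
robot.move_pose([.5,.12,.22],O)
for n in ("side","top"):
    p,X,D,o=view(n); print(ring(X,(.4684,.2958),.064,.032))
    if n=="side": cv2.imwrite("pics/lg.png",cv2.resize(p[180:400,160:400],None,fx=2.5,fy=2.5))
```

```text
cup_large wrist (array([ 0.6707, -0.0038,  0.0317]), 1273, 0.0457) prior (0.6696, -0.0018)
hit False width 0.0663505047568624 pad 11.999115624624892
lifted width 0.06570208788526002 [ 0.0631943   0.46270319 -1.44964293] 17.5583
hit True z err -0.0004207240748590191 [0.66680853 0.13603843 0.67577218]
22.3083
(array([0.4675, 0.2976, 0.0321]), 422, 0.0633)
None
```

View pics/lg.png

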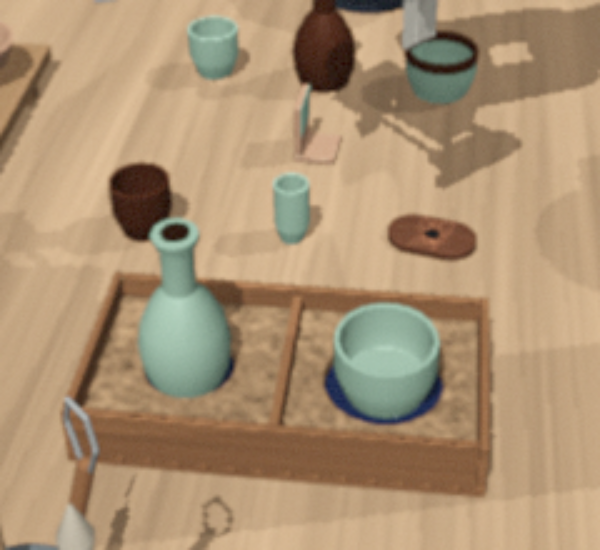

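The large cup stands upright and seated in the larger recess, centred at about (387,360). Next is the middle cup.

Run:
```python
from h import *
robot.move_pose([.43,.24,.2],O); p,X,D,o=view("wrist"); w=ring(X,(.4684,.2958),.064,.032); print(w)
c=(w[0][:2]+[.4675,.2976])/2; print(c); np.save("c.npy",c)
robot.move_pose([.5,.08,.22],O)
pick("cup_middle",.055,12,clear=.12,lift=.15)
robot.move_pose([.46,.14,.2],O)
place(c,.055,.030,carry=.12,back=.12)
robot.move_pose([.43,.2,.22],O)
p,X,D,o=view("side"); print(ring(X,c,.080,.023,.004)); cv2.imwrite("pics/md.png",cv2.resize(p[180:400,160:400],None,fx=2.5,fy=2.5))
p,X,D,o=view("wrist"); print(ring(X,c,.080,.023,.004))
```

```text
(array([0.4677, 0.295 , 0.0316]), 1078, 0.0637)
[0.4676 0.2963]
cup_middle wrist (array([ 0.6688, -0.1239,  0.0223]), 750, 0.0496) prior (0.6677, -0.1218)
hit False width 0.04919082676389562 pad 11.999498633667827
lifted width 0.049841158193853444 [-0.7210899  -0.52339922 -1.73643801] 29.2667
hit True z err -0.00040017048547107137 [ 1.56300847 -1.65126545  1.97779317]
34.6833
(array([0.4667, 0.2978, 0.0226]), 249, 0.0799)
(array([0.4669, 0.2948, 0.0222]), 773, 0.0797)
```

View pics/md.png

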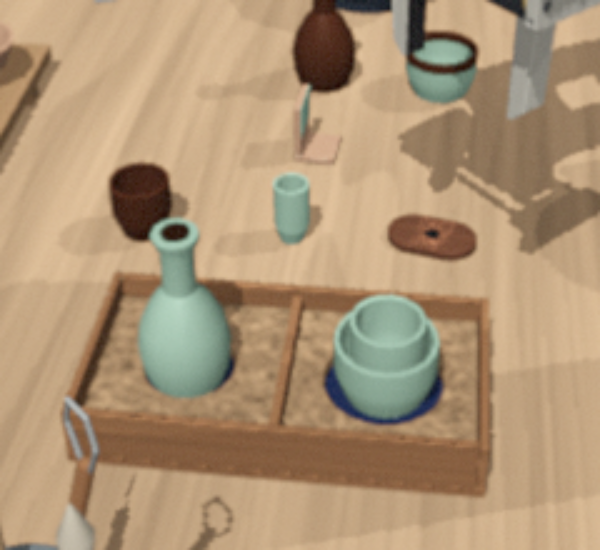

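The middle cup is nested in the large cup at (390,335). Next is the smallest cup.

Run:
```python
from h import *
c=np.array([.4668,.2963])
pick("cup_small",.0575,8,clear=.12,lift=.15)
robot.move_pose([.45,.16,.2],O)
place(c,.0575,.042,carry=.13,back=.12)
robot.move_pose([.4,.1,.25],O)
p,X,D,o=view("side"); print(ring(X,c,.096,.0125,.004)); cv2.imwrite("pics/sm.png",cv2.resize(p[180:400,160:400],None,fx=2.5,fy=2.5))
```

```text
cup_small wrist (array([0.5559, 0.1224, 0.0127]), 384, 0.0536) prior (0.5551, 0.1245)
hit False width 0.029147710287204583 pad 7.988022873178124
lifted width 0.029368674190599547 [ 0.81175845  0.64639767 -0.93527228] 39.8583
hit True z err -0.0006523149648239995 [ 0.31737798 -0.53801294  2.163486  ]
44.7083
(array([0.4666, 0.2971, 0.0127]), 134, 0.096)
```

View pics/sm.png

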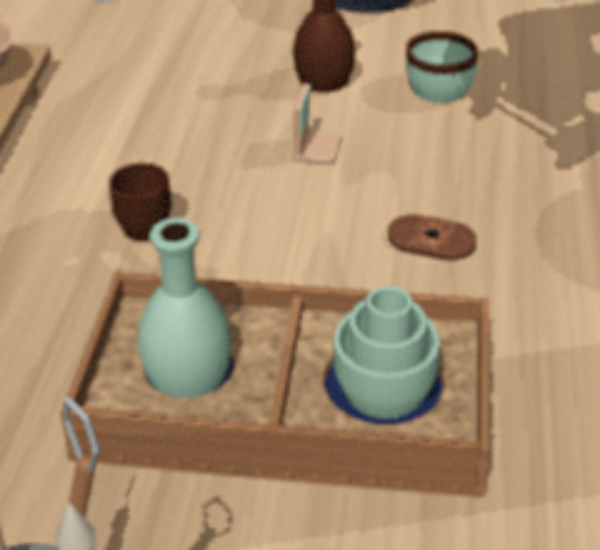

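The three cups are nested and upright at (388,350), the flask is seated, and the look-alikes haven't moved.

```bash
python3 -c "
from rig import robot
print(robot.sign_off())"
```

```text
the job is handed in; nothing more can be done
None
```

The sake set is packed and the job handed in at about 45 s of the 102 s: the flask stands upright in the smaller recess, the three green cups are nested in the larger one, and the brown pieces and rimmed cup were left where they stood.

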